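Load the polish jar rack and set its transport lock

TASK

Get the polish jar rack ready to be carried to the car: lift the safety collar off its post and set it aside, slide the transport lock by its black grip fully open to the end stop, and stand one of the spare jars upright on the floor of every empty pocket. Then slide the lock fully back to its other end stop and put the collar back over the post, fully down. Leave the jars that are already in the rack and any jars left over where they belong (in the rack, on the worktop), and do not disturb the polisher, pad holder and brush.

Things in the scene. Friction and masses are not known exactly. Their poses are not given: they have to be found in the camera images.
- rack: plywood rack fixed to the worktop, 162 x 460 mm; 5 pockets in a row along its y axis, 78 mm apart, each 66 x 66 mm, floor 5 mm and wall tops 15 mm above the worktop; a 54 mm high rail along its far (+x) side, 83 to 103 mm from the pocket centres. Origin under the centre of the middle pocket at worktop height; x from the pockets towards the rail, z up
- pocket1 (a point): centre of the floor of pocket 1 of the rack (pocket 1 at the -y end, pocket 5 at the +y end), axes as the rack's
- pocket2 (a point): centre of the floor of pocket 2 of the rack (pocket 1 at the -y end, pocket 5 at the +y end), axes as the rack's
- pocket3 (a point): centre of the floor of pocket 3 of the rack (pocket 1 at the -y end, pocket 5 at the +y end), axes as the rack's
- pocket4 (a point): centre of the floor of pocket 4 of the rack (pocket 1 at the -y end, pocket 5 at the +y end), axes as the rack's
- pocket5 (a point): centre of the floor of pocket 5 of the rack (pocket 1 at the -y end, pocket 5 at the +y end), axes as the rack's
- lock (a joint): transport lock, m along the rack's y: 0 = fully locked (5 flat tines lie across the pocket middles, 56 to 62 mm above the worktop, so no jar goes in or out), 0.039 = open end stop (each tine is over the wall at the +y side of its pocket). About 3 N friction, stays where left. Tines are 10 mm wide and reach from the rail to 16 mm past the pocket centres
- post (a point): foot of the steel post at the +y end of the rail: 18 mm thick, rises 20 mm from this point, which is the top of a 52 mm square wooden plinth 30 mm above the worktop; the collar sits here
- collar: grey plastic safety collar, a ring 50 mm across and 40 mm high with a 24 mm hole, 0.15 kg; at the start it sits over the post, where it stops the lock from being opened more than about 12 mm; with the collar off, the bar of the lock passes over the post; origin at the centre of its underside, z along its axis
- lock_grip (a point): point on the black upright grip block of the transport lock, which moves with the lock; the block is 34 mm (rack x) by 24 mm (rack y), stands above the rail and rises from 64 to 98 mm above the worktop; this point is at its middle in x and y, 84 mm above the worktop
- stored1: jar that already stands in pocket 1, if present (in each start some of these are absent and their pockets empty): lidded white ceramic jar, a squat cylinder 60 mm across and 40 mm high with a thin grey line round it, a lid knob 18 mm wide and 6 mm high on top; 0.2 kg; origin at the centre of its underside, z up along its axis
- stored2: jar that already stands in pocket 2, if present (in each start some of these are absent and their pockets empty): lidded white ceramic jar, a squat cylinder 60 mm across and 40 mm high with a thin grey line round it, a lid knob 18 mm wide and 6 mm high on top; 0.2 kg; origin at the centre of its underside, z up along its axis
- stored3: jar that already stands in pocket 3, if present (in each start some of these are absent and their pockets empty): lidded white ceramic jar, a squat cylinder 60 mm across and 40 mm high with a thin grey line round it, a lid knob 18 mm wide and 6 mm high on top; 0.2 kg; origin at the centre of its underside, z up along its axis
- stored4: jar that already stands in pocket 4, if present (in each start some of these are absent and their pockets empty): lidded white ceramic jar, a squat cylinder 60 mm across and 40 mm high with a thin grey line round it, a lid knob 18 mm wide and 6 mm high on top; 0.2 kg; origin at the centre of its underside, z up along its axis
- stored5: jar that already stands in pocket 5, if present (in each start some of these are absent and their pockets empty): lidded white ceramic jar, a squat cylinder 60 mm across and 40 mm high with a thin grey line round it, a lid knob 18 mm wide and 6 mm high on top; 0.2 kg; origin at the centre of its underside, z up along its axis
- spare1: spare jar standing on the worktop between robot and rack, may be absent: lidded white ceramic jar, a squat cylinder 60 mm across and 40 mm high with a thin grey line round it, a lid knob 18 mm wide and 6 mm high on top; 0.2 kg; origin at the centre of its underside, z up along its axis
- spare2: spare jar standing on the worktop between robot and rack, may be absent: lidded white ceramic jar, a squat cylinder 60 mm across and 40 mm high with a thin grey line round it, a lid knob 18 mm wide and 6 mm high on top; 0.2 kg; origin at the centre of its underside, z up along its axis
- spare3: spare jar standing on the worktop between robot and rack, may be absent: lidded white ceramic jar, a squat cylinder 60 mm across and 40 mm high with a thin grey line round it, a lid knob 18 mm wide and 6 mm high on top; 0.2 kg; origin at the centre of its underside, z up along its axis
- spare4: spare jar standing on the worktop between robot and rack, may be absent: lidded white ceramic jar, a squat cylinder 60 mm across and 40 mm high with a thin grey line round it, a lid knob 18 mm wide and 6 mm high on top; 0.2 kg; origin at the centre of its underside, z up along its axis
- spare5: spare jar standing on the worktop between robot and rack, may be absent: lidded white ceramic jar, a squat cylinder 60 mm across and 40 mm high with a thin grey line round it, a lid knob 18 mm wide and 6 mm high on top; 0.2 kg; origin at the centre of its underside, z up along its axis
- spare6: spare jar standing on the worktop between robot and rack, may be absent: lidded white ceramic jar, a squat cylinder 60 mm across and 40 mm high with a thin grey line round it, a lid knob 18 mm wide and 6 mm high on top; 0.2 kg; origin at the centre of its underside, z up along its axis
- polisher: bystander: compact cordless polisher with a red button, about 200 x 80 x 82 mm, lying on the worktop; origin at the centre of its underside, x along it
- pad_holder: bystander: grey plastic pad holder, disc 74 mm across with a hub, 32 mm high; origin at the centre of its underside
- brush: bystander: nylon detailing brush 160 mm long, lying along its x axis; origin under its middle

How it is judged:
By the outcome, as a careful person would: the job done as asked, in the order asked, and still so for the second after the job is handed in, with the robot touching nothing.
Of stored1, stored2, stored3, stored4, stored5 only 1 to 2 are there at a start; the rules pass over those that are not, and their reading is None.
Of spare1, spare2, spare3, spare4, spare5, spare6 only 5 to 6 are there at a start; the rules pass over those that are not, and their reading is None.
At some moment in a run one of spare1, spare2, spare3, spare4, spare5, spare6 may be knocked a few centimetres aside while the robot is not near it.
Once in a run the grip may slacken for a moment while it holds something.
It also fails if it takes over 208 s, if anything falls off the work surface, if the arm or the gripper's body presses on something with over 40 N, if the wrist force passes 120 N, or if a joint passes its speed limit or range.

ROBOT

A 6-joint arm with a two-finger parallel gripper is mounted at the origin on the work surface. World frame = base frame: x ahead of the robot, y to its left, z up, the work surface at z = 0. Lengths are in m, angles in rad, forces in N, time in s.
With the tool pointing down it reaches from about 0.35 to 0.925 m from the base axis. Payload 6.4 kg.
Tool frame: the origin (TCP) lies at the very end of the fingers, on their centre line; the grasp point (between the pads) lies 19 mm behind it; z points along the fingers, y is the line along which they close (so a half turn about z gives the same grasp; the last joint's range is limited). The gripper opens to 85 mm and grips with 20 to 120 N. Pads are 22 mm wide; open, the fingers measure 114 mm over their backs; the gripper's body (76 mm by 85 mm) begins 54 mm behind the grasp point. The pads swing forward as they close: fully open they stand 13 mm farther back than shut.
Start: joints at [1.061, 0.245, 1.558, -0, 1.339, -0.174], TCP at [0.214, 0.614, 0.231] pointing down, gripper open.
Joint ranges: [-3.13, 3.13], [-1.02, 2.26], [0.13, 2.54], [-0.95, 4.09], [0.21, 2.88], [-2.74, 2.74]. Speed limits (rad/s): [2.57, 2.57, 3.14, 3.14, 3.14, 3.14].

INTERFACE

Orientations are given as [roll, pitch, yaw] about the fixed x, y, z axes, in that order (R = Rz(yaw) Ry(pitch) Rx(roll)).
In Python, from bench import bot, imaging gives the robot as it stands. Calls block until the motion is done:
- bot.move_pose(position, orientation): joint-space move of the TCP to a pose.
- bot.servo_line(position, ori=None, rate=0.15): straight line of the TCP; ori=None keeps the orientation; rate is the mean speed in m/s.
- bot.move_j(angles): joint-space move.
- bot.command_gripper(opening, squeeze=None): finger opening in m; squeeze is the grip in N (None keeps the last); returns when the fingers have stopped.
- bot.pause(seconds).
- bot.inverse_kinematics(position, orientation): joint angles nearest the present ones, or None.
- bot.read_state(): the state.
- imaging.snapshot(name): name is "scene" or "top" or "wrist"; returns (picture, depth): 400x640x3 uint8, blue, green, red; 400x640 float32, m along the optical axis (not along the pixel's ray), 0 where there is no reading.
- imaging.camera_params(name): a dict with "intrinsics" (3x3 intrinsics, pixels), "rvec" (rotation vector, rad) and "tvec" (3), from world to camera coordinates, as OpenCV has them. Camera axes: x right, y down, z forward; pixel columns grow to the right and rows downward; lengths in m; the calibration is good to about 2 mm. A picture is of the moment at which its call begins: read the wrist's pose just before it. camera_params takes no time and is no camera call; for the wrist camera it gives the pose at the moment of the call.
A pose or a line that the arm cannot do raises bot.MotionError and nothing moves.
- bot.sign_off(): hands the job in; it is judged then, once.
The state is a dict: "clock": time; "qpos": joint angles; "qvel": joint speeds; "joint_efforts": joint torques, N m; "tool_pos": TCP position; "eef_rot": TCP orientation; "ft_force": force on the tool from outside, world axes, zero at the start; "wrist_torque": the same for the moment, N m; "opening": finger opening in m; "finger_force": force on a finger pad.
Only numpy, scipy, OpenCV 4.12 (cv2) and the standard library are available. Lean on these libraries where they do the work, as an engineer would, in place of code of your own. Each camera call takes 0.05 s, during which the arm holds its last target. There are 200 camera calls.

## Working session

There is one attempt and no reset: what is moved stays moved. The work goes in short steps, each a Python script; the robot and the scene stay as the last script left them, time stands still between calls to the robot, and variables do not carry over. Pictures are saved under pics/ and viewed, at most 14 in all, crops included, and the job is handed in when it is done.

```bash
ls; mkdir -p pics; python3 - <<'E'
from bench import bot, imaging
import cv2
for n in ("scene","top"):
    p,d=imaging.snapshot(n); cv2.imwrite(f"pics/{n}0.png",p)
    c=imaging.camera_params(n); print(n,c)
s=bot.read_state(); print(s)
E
```

```text
pics
scene {'intrinsics': array([[410.09344845,   0.        , 319.97758625],
       [  0.        , 410.09344845, 201.06991076],
       [  0.        ,   0.        ,   1.        ]]), 'rvec': array([ 2.40725098,  0.75671789, -0.25675626]), 'tvec': array([-0.44464489, -0.19094369,  1.53958306])}
top {'intrinsics': array([[460.02592638,   0.        , 316.00333144],
       [  0.        , 460.02592638, 197.62707105],
       [  0.        ,   0.        ,   1.        ]]), 'rvec': array([ 2.06186057, -2.17233084,  0.22007181]), 'tvec': array([0.04390941, 0.54168006, 1.15166799])}
{'clock': 0.1, 'qpos': array([ 1.06092320e+00,  2.45731830e-01,  1.55890466e+00,  1.56819260e-05,
        1.33870929e+00, -1.74143449e-01]), 'qvel': array([ 0.00058397, -0.00222265, -0.00303456,  0.00037438,  0.00071321,
        0.00033966]), 'joint_efforts': array([-9.65286490e-04, -4.30674255e+01, -3.27127469e+01, -1.58024004e-04,
        2.82475943e-03,  4.37654862e-06]), 'tool_pos': array([0.21391396, 0.61325527, 0.23029171]), 'eef_rot': array([-3.13986869e+00, -3.18779128e-04,  2.80585908e+00]), 'ft_force': array([-0.17914333, -0.42471438,  0.56239455]), 'wrist_torque': array([-0.00825129,  0.01263483, -0.03467518]), 'finger_force': 0.0, 'opening': 0.0847826047732276}
```

View pics/scene0.png

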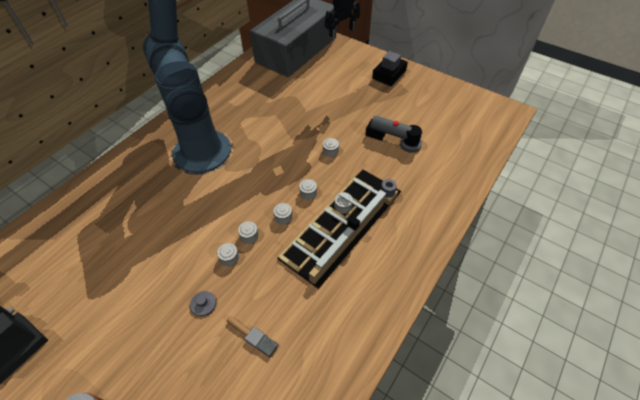

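View pics/top0.png

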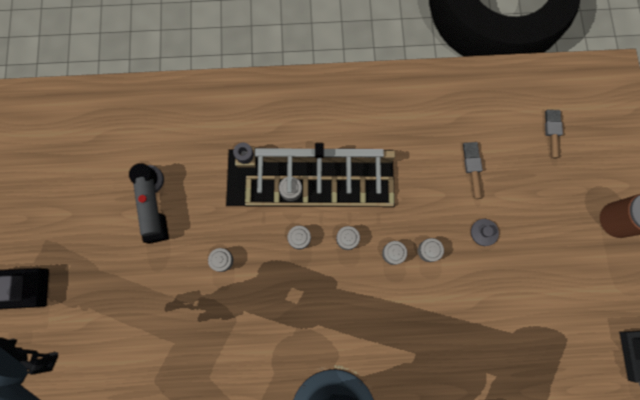

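The scene has one stored jar, in pocket 4 at top px (290,188). There are five spares at (220,260), (299,237), (348,238), (395,253) and (431,250). The collar is at (243,152) and the grip at (319,150). The bystanders are the polisher (147,200), the brush (473,170) and the pad holder (485,232).

```bash
cat > h.py <<'E'
from bench import bot, imaging
import cv2, numpy as np
from scipy.spatial.transform import Rotation as Rn
def cam(n):
    c=imaging.camera_params(n); R,_=cv2.Rodrigues(c["rvec"]); return c["intrinsics"],R,np.ravel(c["tvec"])
def ray(uv,z,c):
    K,R,t=c; d=R.T@np.linalg.inv(K)@[uv[0],uv[1],1]; o=-R.T@t
    return o+d*(z-o[2])/d[2]
def proj(P,c):
    K,R,t=c; q=K@(R@np.asarray(P)+t); return q[:2]/q[2]
def cloud(d,c):
    K,R,t=c; v,u=np.mgrid[:d.shape[0],:d.shape[1]]
    q=np.stack([(u-K[0,2])/K[0,0]*d,(v-K[1,2])/K[1,1]*d,d],-1)
    return (q-t)@R
E
python3 - <<'E'
from h import *
c=cam("top"); p,d=imaging.snapshot("top")
X=cloud(d,c)
hsv=cv2.cvtColor(p,cv2.COLOR_BGR2HSV)
for uv in [(220,260),(299,237),(348,238),(395,253),(431,250),(290,188),(243,152),(319,150),(261,188),(320,192),(378,188)]:
    print(uv, ray(uv,0.04,c).round(3), X[uv[1],uv[0]].round(3), hsv[uv[1],uv[0]])
w=cam("wrist"); s=bot.read_state()
T=Rn.from_euler('xyz',s["eef_rot"]).as_matrix()
o=-w[1].T@w[2]; print("K",w[0].round(1).tolist(),"cam in tool",(T.T@(o-s["tool_pos"])).round(4), (T.T@w[1].T).round(3).tolist())
E
```

```text
(220, 260) [0.395 0.272 0.04 ] [0.394 0.27  0.05 ] [ 21  13 142]
(299, 237) [0.444 0.065 0.04 ] [0.443 0.065 0.048] [ 17  12 144]
(348, 238) [ 0.435 -0.062  0.04 ] [ 0.434 -0.062  0.046] [ 17  12 145]
(395, 253) [ 0.389 -0.181  0.04 ] [ 0.389 -0.18   0.047] [ 17  12 145]
(431, 250) [ 0.392 -0.275  0.04 ] [ 0.392 -0.274  0.044] [ 17  12 144]
(290, 188) [0.576 0.083 0.04 ] [0.571 0.082 0.064] [ 50   6 132]
(243, 152) [0.683 0.206 0.04 ] [0.679 0.205 0.052] [ 0  0 66]
(319, 150) [0.678 0.    0.04 ] [0.66  0.002 0.097] [120  21  12]
(261, 188) [0.58  0.161 0.04 ] [0.575 0.158 0.063] [ 70   7 107]
(320, 192) [0.561 0.004 0.04 ] [0.555 0.005 0.066] [60  5 98]
(378, 188) [ 0.564 -0.151  0.04 ] [ 0.559 -0.148  0.062] [ 53   7 143]
K [[286.2, 0.0, 317.9], [0.0, 286.2, 199.0], [0.0, 0.0, 1.0]] cam in tool [ 0.0846  0.0007 -0.1428] [[0.001, -0.946, -0.325], [1.0, 0.002, -0.001], [0.002, -0.325, 0.946]]
```

```bash
python3 - <<'E'
from h import *
import pickle
pi=np.pi; out=[]
for i,(pos,yaw) in enumerate([((0.60,0.05,0.22),0.),((0.60,0.05,0.22),pi)]):
    q=bot.inverse_kinematics(pos,[pi,0,yaw]); print(q)
    bot.move_pose(pos,[pi,0,yaw]); bot.pause(0.3)
    c=cam("wrist"); p,d=imaging.snapshot("wrist"); cv2.imwrite(f"pics/w{i}.png",p); out.append((c,p,d))
    print(bot.read_state()["clock"])
pickle.dump(out,open("w.pkl","wb"))
E
```

```text
[-1.04984903e-01  1.44840306e-01  1.69442180e+00 -4.44089210e-16
  1.30233055e+00  1.46581142e+00]
2.925
[-0.1049849   0.14484031  1.6944218   0.          1.30233055 -1.67578123]
5.925
```

View pics/w0.png

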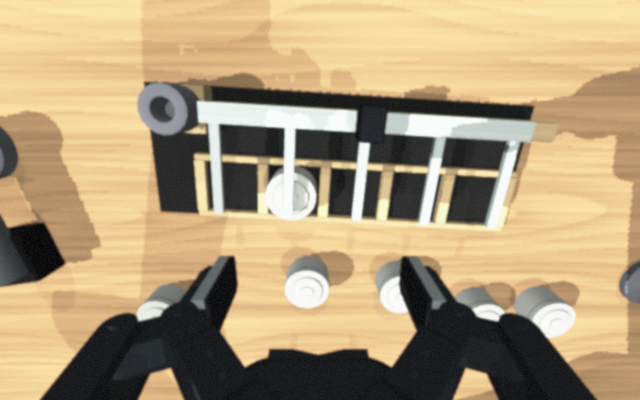

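View pics/w1.png

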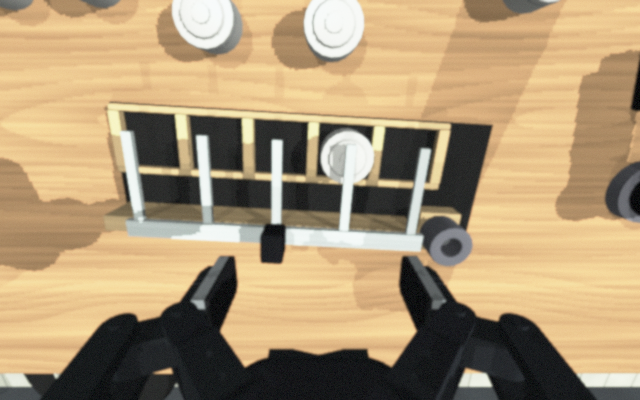

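View 0 (camera on the +x side) shows the collar at (165,108), the grip at (371,124) and the stored jar at (291,193). View 1, from the opposite side, shows the collar at (448,243), the grip at (273,243) and the pocket dividers at about (181…440, 150). Next I'll use the depth clouds from both views to measure the wall tops, collar and grip.

```bash
cat > meas.py <<'E'
from h import *
import pickle
for i,(c,p,d) in enumerate(pickle.load(open("w.pkl","rb"))):
    X=cloud(d,c); ok=(d>0.1); x,y,z=X[...,0],X[...,1],X[...,2]
    hsv=cv2.cvtColor(p,cv2.COLOR_BGR2HSV)
    tab=ok&(hsv[...,1]>70)&(hsv[...,2]>120)&(x>0.47)&(x<.52)&(abs(y)<.2)
    print("view",i,"table z",np.median(z[tab]).round(4),z[tab].std().round(4))
    reg=ok&(x>.5)&(x<.75)&(y>-.25)&(y<.3)
    # collar: near (0.68,.205)
    m=reg&(np.hypot(x-.668,y-.206)<.04)&(z>.063)&(z<.078)
    u8=(m*255).astype('u1'); cn,_=cv2.findContours(u8,cv2.RETR_EXTERNAL,cv2.CHAIN_APPROX_NONE)
    k=max(cn,key=cv2.contourArea)[:,0]; P=np.array([ray(u,.07,c)[:2] for u in k],'f4')
    print("collar top z",np.median(z[m]).round(4),"circle",cv2.minEnclosingCircle(P), "ell",cv2.fitEllipse(P))
    m=reg&(z>.090)&(z<.105)&(hsv[...,2]<60)
    cn,_=cv2.findContours((m*255).astype('u1'),cv2.RETR_EXTERNAL,cv2.CHAIN_APPROX_NONE)
    k=max(cn,key=cv2.contourArea)[:,0]; P=np.array([ray(u,.098,c)[:2] for u in k],'f4')
    print("grip z",np.median(z[m]).round(4),cv2.minAreaRect(P))
    # stored & wall tops
    wm=reg&(z>.007)&(z<.025)&(hsv[...,1]>50)&(hsv[...,2]>110)&(x<.63)
    k=np.argwhere(wm)[:,::-1]; Q=np.array([ray(u,.015,c)[:2] for u in k],'f4')
    print("walls n",len(Q),"z",np.median(z[wm]).round(4),cv2.minAreaRect(Q),Q.min(0),Q.max(0))
    np.save(f"walls{i}.npy",Q)
    cv2.imwrite(f"pics/m{i}.png",wm*255)
E
python3 meas.py; python3 -c "
import cv2,numpy as np
a=cv2.imread('pics/m0.png');b=cv2.imread('pics/m1.png')
cv2.imwrite('pics/m.png',cv2.resize(np.vstack([a[60:260],b[60:260]]),None,fx=1.2,fy=1.2))"
```

```text
view 0 table z 0.0001 0.0007
collar top z 0.0695 circle ((0.6760867834091187, 0.2018386572599411), 0.026052946224808693) ell ((0.6755870580673218, 0.20179001986980438), (0.04853625223040581, 0.050656937062740326), 2.683573007583618)
grip z 0.0979 ((0.6637305617332458, 0.002541971392929554), (0.024386705830693245, 0.03354938328266144), 86.80122375488281)
walls n 5584 z 0.0147 ((0.5714918971061707, 0.004991054534912109), (0.40297332406044006, 0.08221036940813065), 86.77630615234375) [ 0.5200893  -0.19762126] [0.6226152  0.20651947]
view 1 table z 0.0001 0.0012
collar top z 0.0693 circle ((0.6726194620132446, 0.2005622237920761), 0.026784969493746758) ell ((0.6724474430084229, 0.20122797787189484), (0.04840785264968872, 0.05190826207399368), 133.14845275878906)
grip z 0.0978 ((0.6591155529022217, 0.002972184680402279), (0.021098069846630096, 0.034474972635507584), 87.74410247802734)
walls n 7199 z 0.0147 ((0.5692214965820312, 0.003893345594406128), (0.40191641449928284, 0.08304648846387863), 86.6447982788086) [ 0.51734996 -0.19833863] [0.6200826  0.20613244][ WARN:0@0.258] global loadsave.cpp:1063 imwrite_ Unsupported depth image for selected encoder is fallbacked to CV_8U.
```

View pics/m.png

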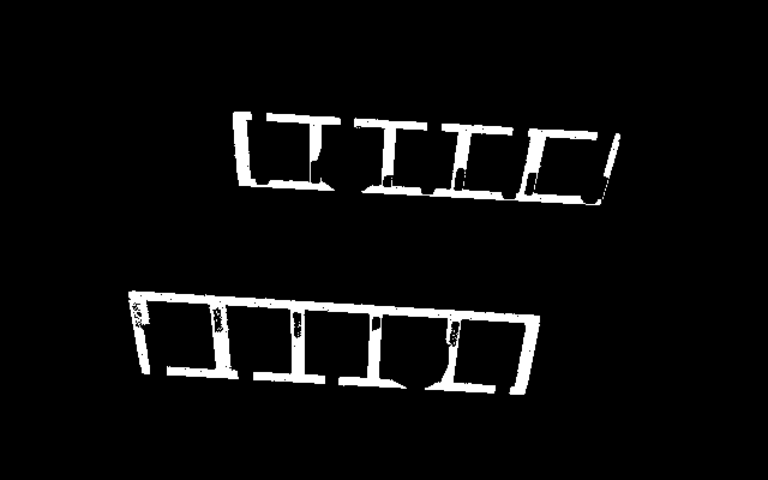

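The mask shows the pocket frame as a clean 402 x 82 mm rectangle in both views. The expected size is 402, and the two yaws agree. The averaged rack pose is (0.5704, 0.0044) with yaw −3.29°. The collar measures at rack (92,203) mm and the grip at (91,−2), which fits the rail line at 93. Next I'll take the collar off and slide the lock.

```bash
cat >> h.py <<'E'
pi=np.pi; RC=np.array([0.5704,0.0044]); RY=-0.0574; YAW=pi/2+RY
def rw(rx,ry):
    c,s=np.cos(RY),np.sin(RY); return RC+[c*rx-s*ry, s*rx+c*ry]
def wr(xy):
    c,s=np.cos(RY),np.sin(RY); d=np.asarray(xy)-RC; return np.array([c*d[0]+s*d[1],-s*d[0]+c*d[1]])
def st(tag=""):
    s=bot.read_state(); print(tag,"t%.1f"%s["clock"],"tcp",s["tool_pos"].round(4),"open %.4f ff %.1f"%(s["opening"],s["finger_force"]),"F",s["ft_force"].round(1)); return s
def hover(xy,z,yaw=YAW): bot.move_pose([xy[0],xy[1],z],[pi,0,yaw])
def line(xy,z,rate=.15): bot.servo_line([xy[0],xy[1],z],rate=rate)
E
python3 - <<'E'
from h import *
col=np.array([.6742,.2015]); aside=np.array([.775,.19])
hover(col,.14); line(col,.042,.12); st("at")
bot.command_gripper(.03,60); st("gripped")
line(col,.125,.12); s=st("lifted")
line(aside,.125,.15); st("over")
line(aside,.0135,.12); st("down")
bot.command_gripper(.085); line(aside,.13,.2)
hover(rw(.0,.05),.22,pi); bot.pause(.2)
c=cam("wrist"); p,d=imaging.snapshot("wrist"); cv2.imwrite("pics/a.png",p)
st()
E
```

```text
at t8.5 tcp [0.6751 0.2016 0.0431] open 0.0854 ff 0.0 F [ 0.3 -0.1  0.6]
gripped t9.0 tcp [0.6752 0.2016 0.0434] open 0.0481 ff 62.4 F [ 0.7 -0.1  4.5]
lifted t9.8 tcp [0.6734 0.2014 0.1238] open 0.0481 ff 62.4 F [-0.3 -0.3 -1.6]
over t10.6 tcp [0.7742 0.1901 0.124 ] open 0.0481 ff 62.4 F [ 0.1  0.3 -0.1]
down t11.7 tcp [0.7753 0.19   0.0135] open 0.0485 ff 62.4 F [ 0.3 -0.2 -1.5]
 t14.8 tcp [0.5734 0.0544 0.2198] open 0.0853 ff 0.0 F [-0.2 -0.5  0. ]
```

View pics/a.png

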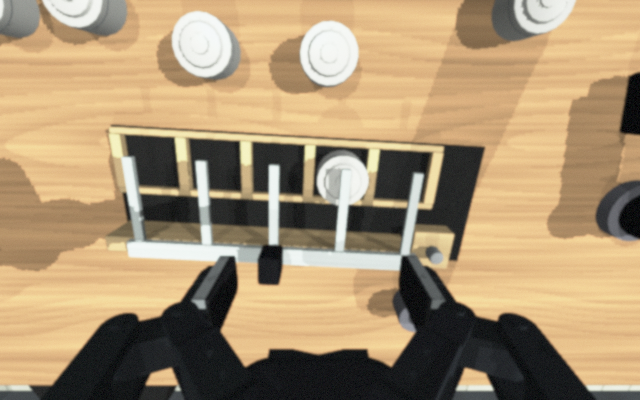

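The collar is off and standing behind the rail, and the bare post shows at (435,255). The lock is still closed, with the grip at (271,263). Next I'll open the lock.

```bash
cat >> h.py <<'E'
def slide(g0,sign,first,zt=.071):
    "grip at rack y g0, slide by sign until the end stop; returns final rack y"
    yaw=pi+RY
    hover(rw(.092,g0),.17,yaw); line(rw(.092,g0),zt,.12); st("at grip")
    bot.command_gripper(.01,40); s=st("held")
    y0=wr(s["tool_pos"][:2])[1]; ydir=np.array([-np.sin(RY),np.cos(RY)])
    k=first; line(rw(.092,g0+sign*k),zt,.05)
    for _ in range(14):
        bot.pause(.1); s=bot.read_state(); f=s["ft_force"][:2]@ydir
        print("cmd %.4f at %.4f f %.1f"%(g0+sign*k,wr(s["tool_pos"][:2])[1],f))
        if -f*sign>14: break
        k+=.001; line(rw(.092,g0+sign*k),zt,.03)
    bot.command_gripper(.085); bot.pause(.1); s=st("end"); ye=wr(s["tool_pos"][:2])[1]
    line(s["tool_pos"][:2],.17,.15); return ye-y0
E
python3 - <<'E'
from h import *
print("travel",slide(-.0016,1,.036))
hover(rw(.0,.05),.22,pi); bot.pause(.2)
c=cam("wrist"); p,d=imaging.snapshot("wrist"); cv2.imwrite("pics/b.png",p)
E
```

```text
at grip t16.3 tcp [ 0.663  -0.0026  0.0721] open 0.0850 ff 0.0 F [ 0.   0.1 -0.2]
held t16.9 tcp [ 0.6624 -0.0014  0.0716] open 0.0233 ff 42.4 F [-1.   5.3  2.4]
cmd 0.0344 at 0.0347 f 0.6
cmd 0.0354 at 0.0354 f -0.8
cmd 0.0364 at 0.0363 f -2.4
cmd 0.0374 at 0.0372 f -1.5
cmd 0.0384 at 0.0382 f -1.1
cmd 0.0394 at 0.0386 f -3.9
cmd 0.0404 at 0.0386 f -7.6
cmd 0.0414 at 0.0386 f -11.2
cmd 0.0424 at 0.0387 f -14.8
end t21.3 tcp [0.6647 0.0416 0.071 ] open 0.0846 ff 0.0 F [-0.6 -0.8  0. ]
travel 0.04296291981166991
```

View pics/b.png

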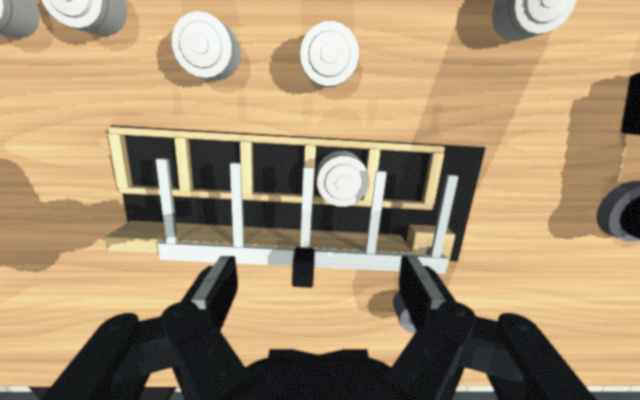

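The lock is at its open end stop: the force built up at 38.6 mm and the tines now lie over the walls. The pockets are clear, and the stored jar at (342,180) is undisturbed. Next I'll place the first jar, looking at it from close by before gripping.

```bash
cat >> h.py <<'E'
BIAS=np.array([.0013,0.])          # wrist-camera bias along tool x, seen from the opposed views
def find_jars(ztop=.04,zlo=.034,zhi=.06):
    c=cam("wrist"); yaw=bot.read_state()["eef_rot"][2]; p,d=imaging.snapshot("wrist")
    X=cloud(d,c); hsv=cv2.cvtColor(p,cv2.COLOR_BGR2HSV)
    m=(d>.1)&(X[...,2]>zlo)&(X[...,2]<zhi)&(hsv[...,1]<60)&(hsv[...,2]>110)
    m=cv2.morphologyEx(m.astype('u1'),cv2.MORPH_OPEN,np.ones((3,3)))
    out=[]
    for k in cv2.findContours(m,cv2.RETR_EXTERNAL,cv2.CHAIN_APPROX_NONE)[0]:
        if cv2.contourArea(k)<300: continue
        P=np.array([ray(u,ztop,c)[:2] for u in k[:,0]],'f4'); q,r=cv2.minEnclosingCircle(P)
        if .026<r<.035: out.append((np.array(q)-.0013*np.array([np.cos(yaw),np.sin(yaw)]),r))
    return out,p
def move_jar(guess,pocket,zt=.018):
    guess=np.asarray(guess); hover(guess,.17); bot.pause(.25)
    js,p=find_jars(); cv2.imwrite("pics/last.png",p)
    print([(q.round(4).tolist(),round(r,4)) for q,r in js])
    j=[q for q,r in js if np.hypot(*(q-guess))<.06]
    if len(j)<1: print("NO JAR"); return False
    q=min(j,key=lambda q:np.hypot(*(q-guess)))
    line(q,.07,.2); bot.pause(.1); line(q,zt,.1); bot.pause(.15); st("at")
    bot.command_gripper(.045,60); s=st("held")
    line(q,zt+.1,.15); s=st("lift")
    if not .055<s["opening"]<.065: print("LOST"); return False
    t=rw(0,-.234+.078*pocket); hover(t,zt+.1); bot.pause(.3); s=st("over")
    print("err",(s["tool_pos"][:2]-t).round(4))
    if not .055<s["opening"]<.065: print("LOST"); return False
    line(t,zt+.02,.1); bot.pause(.1); line(t,zt+.0055,.04); bot.pause(.1); st("down")
    bot.command_gripper(.074); line(t,.17,.2); bot.command_gripper(.085); bot.pause(.2)
    js,p=find_jars(.045,.039,.065); cv2.imwrite(f"pics/p{pocket}.png",p)
    print("in rack:",[(wr(q).round(4).tolist(),round(r,4)) for q,r in js if abs(wr(q)[0])<.06])
    return True
E
python3 - <<'E'
from h import *
print(move_jar((.395,.272),5))
p=np.hstack([cv2.imread("pics/last.png"),cv2.imread("pics/p5.png")]); cv2.imwrite("pics/j5.png",cv2.resize(p,(800,250)))
E
```

```text
[([0.4451, 0.0701], 0.0318), ([0.3955, 0.2736], 0.0302)]
at t26.6 tcp [0.3962 0.2739 0.0189] open 0.0850 ff 0.0 F [-0.3  0.3  0.6]
held t27.0 tcp [0.3961 0.2739 0.019 ] open 0.0585 ff 64.4 F [-2.6 -0.2  6.3]
lift t27.8 tcp [0.3945 0.2732 0.1168] open 0.0576 ff 64.4 F [ 0.6  0.3 -2.8]
over t28.9 tcp [0.5787 0.161  0.1182] open 0.0579 ff 64.4 F [ 0.7 -0.2 -2.3]
err [-0.0007  0.0009]
down t30.6 tcp [0.5795 0.1601 0.0241] open 0.0582 ff 64.9 F [-3.1  0.2  6.1]
in rack: []
True
```

View pics/j5.png

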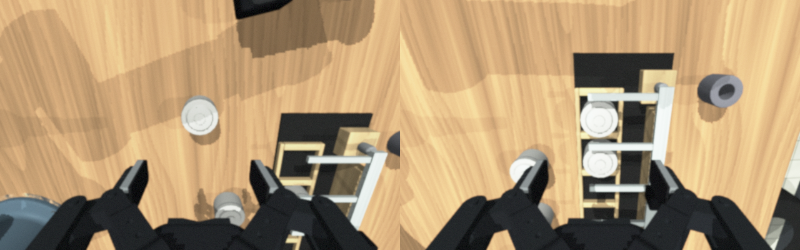

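The jar stands in pocket 5 (right half, about (600,118)), between the tines and level with stored4 below it. The in-rack check returned nothing because the tines merged into its mask, so I'll lower the upper limit. Next are pockets 3, 2 and 1.

```bash
sed -i 's/find_jars(.045,.039,.065)/find_jars(.045,.039,.0545)/' h.py; python3 - <<'E'
from h import *
for g,k in (((.4445,.067),3),((.435,-.062),2),((.389,-.181),1)):
    print("== pocket",k)
    if not move_jar(g,k): break
p=np.hstack([cv2.imread(f"pics/p{k}.png") for k in (3,1)]); cv2.imwrite("pics/j31.png",cv2.resize(p,(800,250)))
E
```

```text
== pocket 3
[([0.4358, -0.061], 0.0314), ([0.4438, 0.066], 0.03), ([0.5762, 0.0825], 0.0324), ([0.5786, 0.1597], 0.0318)]
at t34.9 tcp [0.4446 0.066  0.0189] open 0.0853 ff 0.0 F [-0.3 -0.4  0. ]
held t35.3 tcp [0.4445 0.066  0.0189] open 0.0579 ff 64.1 F [-2.5  0.7  6.9]
lift t36.1 tcp [0.4428 0.0661 0.1169] open 0.0581 ff 64.4 F [-0.1  0.3 -2.3]
over t37.0 tcp [0.5698 0.0049 0.118 ] open 0.0579 ff 64.4 F [-0.3  0.2 -1.4]
err [-0.0006  0.0005]
down t38.6 tcp [0.5705 0.0044 0.024 ] open 0.0580 ff 65.0 F [-3.7  0.3  6.1]
in rack: [([-0.0006, 0.0], 0.0301), ([0.0013, 0.0781], 0.0297), ([-0.001, 0.1531], 0.0295)]
== pocket 2
[([0.3938, -0.263], 0.026), ([0.3917, -0.1809], 0.0317), ([0.4356, -0.0625], 0.0301), ([0.5697, 0.0037], 0.0319), ([0.5763, 0.0831], 0.0317)]
at t42.9 tcp [ 0.4364 -0.0628  0.0188] open 0.0852 ff 0.0 F [ 0.1 -0.5  0.5]
held t43.3 tcp [ 0.4362 -0.0627  0.0189] open 0.0576 ff 64.1 F [-1.7  0.8  7. ]
lift t44.1 tcp [ 0.4347 -0.0622  0.117 ] open 0.0580 ff 64.3 F [ 0.8  0.5 -1.6]
over t45.0 tcp [ 0.5652 -0.0734  0.118 ] open 0.0577 ff 64.3 F [-0.3  0.2 -1.4]
err [-0.0007  0.0001]
down t46.6 tcp [ 0.5661 -0.0735  0.024 ] open 0.0581 ff 64.8 F [-3.1  1.4  5.5]
in rack: [([-0.0009, -0.0779], 0.0302), ([-0.0008, -0.0008], 0.0297), ([0.0013, 0.0769], 0.0296)]
== pocket 1
[([0.3924, -0.2769], 0.031), ([0.3899, -0.1822], 0.0303), ([0.5656, -0.0724], 0.0325)]
at t51.0 tcp [ 0.3905 -0.1827  0.0188] open 0.0850 ff 0.0 F [-0.6 -0.4 -0.9]
held t51.4 tcp [ 0.3904 -0.1827  0.019 ] open 0.0581 ff 63.6 F [-1.   0.5  7.2]
lift t52.2 tcp [ 0.3891 -0.1816  0.1169] open 0.0577 ff 64.4 F [-0.3  0.2 -2.7]
over t53.3 tcp [ 0.5608 -0.1518  0.1182] open 0.0582 ff 64.5 F [-0.5 -0.2 -1.6]
err [-0.0006 -0.0004]
down t54.9 tcp [ 0.5616 -0.1514  0.024 ] open 0.0583 ff 65.1 F [-1.3  0.7  4.7]
in rack: [([-0.0009, -0.1558], 0.0301), ([-0.0037, -0.0759], 0.0297), ([-0.001, -0.0025], 0.0296)]
```

View pics/j31.png

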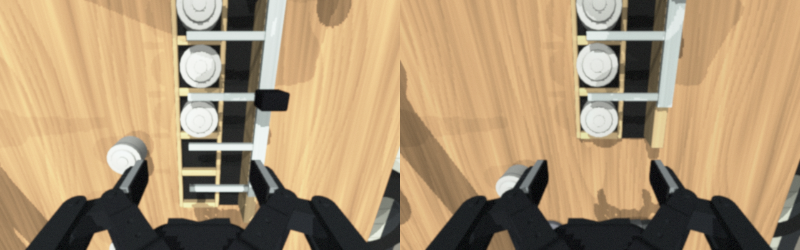

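All four placements look right: the jars are centred within about 1 mm in their pockets, in a neat column at px x≈200 and 600. Before closing the lock I'll check the seating height and tilt of all five.

```bash
cat >> h.py <<'E'
def seat():
    hover(rw(.0,.0),.22,pi); bot.pause(.25)
    c=cam("wrist"); p,d=imaging.snapshot("wrist"); X=cloud(d,c)
    for k in range(1,6):
        t=rw(0,-.234+.078*k); r=np.hypot(X[...,0]-t[0],X[...,1]-t[1]); m=(r>.012)&(r<.026)&(X[...,2]<.0545)&(X[...,2]>.02)
        A=np.c_[X[m][:,:2]-t,np.ones(m.sum())]; s=np.linalg.lstsq(A,X[m][:,2],rcond=None)[0]
        print(k,m.sum(),"top z %.4f tilt %.3f %.3f"%(s[2],s[0],s[1]))
    return p
E
python3 - <<'E'
from h import *
seat()
print("travel",slide(.0386,-1,.036))
cv2.imwrite("pics/c.png",seat())
E
```

```text
1 1253 top z 0.0470 tilt -0.012 -0.005
2 1211 top z 0.0469 tilt -0.049 0.038
3 1230 top z 0.0468 tilt -0.012 -0.007
4 1202 top z 0.0466 tilt 0.015 0.007
5 1189 top z 0.0465 tilt -0.018 -0.011
at grip t59.7 tcp [0.6653 0.0375 0.0722] open 0.0850 ff 0.0 F [-0.5 -0.  -0.2]
held t60.3 tcp [0.6646 0.0376 0.0714] open 0.0232 ff 40.9 F [-1.7  0.1  1.9]
cmd 0.0026 at 0.0010 f -0.5
cmd 0.0016 at 0.0004 f 1.2
cmd 0.0006 at -0.0005 f 1.4
cmd -0.0004 at -0.0005 f 5.6
cmd -0.0014 at -0.0005 f 8.2
cmd -0.0024 at -0.0005 f 12.6
cmd -0.0034 at -0.0005 f 15.3
end t64.0 tcp [ 0.6621 -0.0044  0.071 ] open 0.0853 ff 0.0 F [-0.4  0.7  0.2]
travel -0.042046646760450467
1 1070 top z 0.0469 tilt -0.004 0.001
2 1071 top z 0.0468 tilt -0.046 0.041
3 1107 top z 0.0467 tilt -0.010 -0.009
4 1063 top z 0.0466 tilt 0.020 0.003
5 1015 top z 0.0464 tilt -0.011 -0.014
```

View pics/c.png

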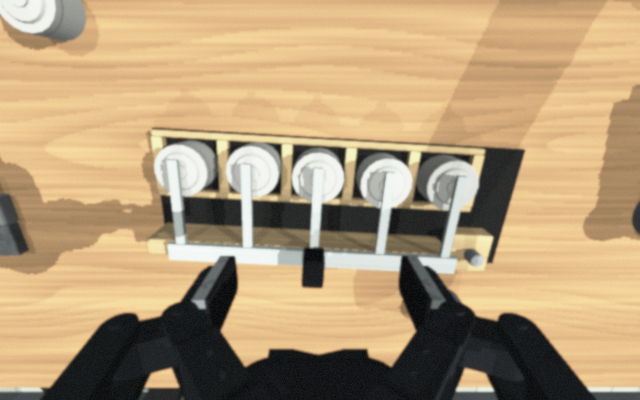

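The lock is back at its closed stop (−0.5 mm, with the force building up), and all five jars are under the tines. Pocket 2's jar reads a slight slope and sits about 3 mm off centre. I'll check whether it's tilted or only shifted by fitting around its own centre with the knob excluded.

```bash
python3 - <<'E'
from h import *
hover(rw(-.03,-.039),.20,pi); bot.pause(.3)
c=cam("wrist"); p,d=imaging.snapshot("wrist"); X=cloud(d,c)
for k,o in ((1,(-.001,0)),(2,(-.003,.002)),(3,(-.001,0))):
    t=rw(o[0],-.234+.078*k+o[1]); r=np.hypot(X[...,0]-t[0],X[...,1]-t[1]); m=(r<.032)&(X[...,2]<.0545)&(X[...,2]>.035)
    kn=m&(X[...,2]>.0485); print(k,"knob",wr(X[kn][:,:2].mean(0)).round(4),kn.sum())
    rr=np.hypot(X[...,0]-X[kn][:,0].mean(),X[...,1]-X[kn][:,1].mean())
    m=(rr>.016)&(rr<.027)&(X[...,2]<.0545)&(X[...,2]>.03)
    A=np.c_[X[m][:,:2]-t,np.ones(m.sum())]; s=np.linalg.lstsq(A,X[m][:,2],rcond=None)[0]
    print("   top z %.4f tilt %.3f %.3f rms %.4f"%(s[2],s[0],s[1],(X[m][:,2]-A@s).std()))
u,v=proj([*rw(0,-.04),.04],c).astype(int)
cr=p[max(0,v-70):v+110,max(0,u-180):u+180]; cv2.imwrite("pics/d.png",cv2.resize(cr,None,fx=2.2,fy=2.2,interpolation=2))
E
```

```text
1 knob [-0.0027 -0.1536] 379
   top z 0.0462 tilt 0.058 -0.085 rms 0.0028
2 knob [-0.0059 -0.0734] 392
   top z 0.0463 tilt 0.034 -0.036 rms 0.0019
3 knob [-0.0027 -0.0017] 305
   top z 0.0461 tilt 0.020 0.015 rms 0.0015
```

View pics/d.png

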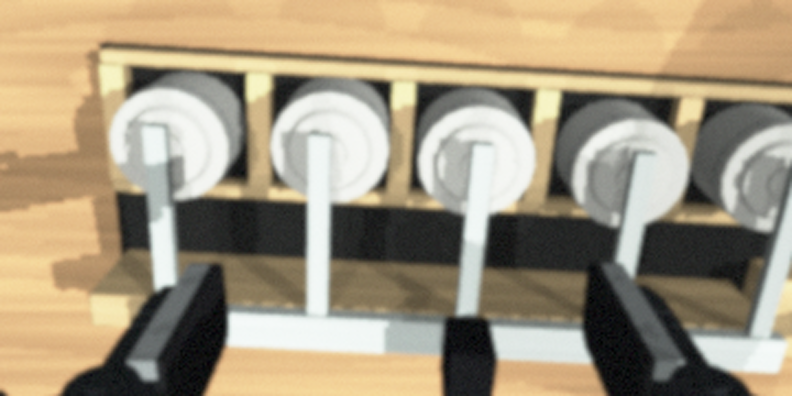

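The jars all have tops at 46 mm and are seated level. Jar 2 only sits a few mm off centre against its pocket wall, so it's fine. Next I'll put the collar back by reversing the poses of its removal, watching the force at the post.

```bash
python3 - <<'E'
from h import *
col=np.array([.6742,.2015]); aside=np.array([.775,.19])
hover(aside,.15); bot.pause(.2)
c=cam("wrist"); p,d=imaging.snapshot("wrist"); X=cloud(d,c)
m=(np.hypot(X[...,0]-aside[0],X[...,1]-aside[1])<.05)&(X[...,2]>.034)&(X[...,2]<.05)
k=max(cv2.findContours(m.astype('u1'),cv2.RETR_EXTERNAL,cv2.CHAIN_APPROX_NONE)[0],key=cv2.contourArea)[:,0]
print("collar",cv2.minEnclosingCircle(np.array([ray(u,.04,c)[:2] for u in k],'f4')))
line(aside,.0135,.12); bot.pause(.1); st("at")
bot.command_gripper(.03,60); st("held"); line(aside,.125,.12); st("lift")
line(col,.125,.15); bot.pause(.3); s=st("over")
if abs(s["opening"]-.0483)<.003:
    line(col,.070,.1); bot.pause(.2); st("above post")
    z=.070
    while z>.0425:
        z-=.003; line(col,max(z,.0425),.04); bot.pause(.1); s=st("z")
        if s["ft_force"][2]>12: print("CONTACT"); break
E
```

```text
collar ((0.7741214632987976, 0.19339685142040253), 0.02536255307495594)
at t69.7 tcp [0.7759 0.1901 0.015 ] open 0.0854 ff 0.0 F [ 0.5  0.5 -0.7]
held t70.1 tcp [0.7756 0.1901 0.0143] open 0.0480 ff 62.2 F [0.9 0.4 2.4]
lift t71.2 tcp [0.7742 0.1899 0.1233] open 0.0482 ff 61.9 F [ 0.5  0.2 -2.3]
over t72.3 tcp [0.6746 0.2013 0.1249] open 0.0479 ff 61.9 F [-0.5  0.2 -1.9]
above post t73.2 tcp [0.6749 0.2016 0.0711] open 0.0481 ff 61.9 F [ 0.  -0.9 -1.3]
z t73.6 tcp [0.6741 0.2015 0.0669] open 0.0481 ff 61.9 F [-0.1  0.7 -1.5]
z t73.9 tcp [0.6741 0.2015 0.0639] open 0.0480 ff 61.9 F [ 0.   0.1 -1.3]
z t74.3 tcp [0.6741 0.2015 0.0609] open 0.0478 ff 61.9 F [ 0.4  0.5 -1.6]
z t74.6 tcp [0.6742 0.2015 0.0579] open 0.0480 ff 61.9 F [-0.4  0.3 -1.7]
z t75.0 tcp [0.6742 0.2015 0.0549] open 0.0479 ff 61.9 F [-0.3 -0.8 -1.5]
z t75.3 tcp [0.6741 0.2015 0.0519] open 0.0483 ff 61.9 F [-0.  -0.2 -1.1]
z t75.7 tcp [0.6741 0.2015 0.0489] open 0.0482 ff 61.9 F [-0.1 -1.5 -0.7]
z t76.0 tcp [0.6742 0.2015 0.0459] open 0.0481 ff 61.9 F [ 0.4 -0.6 -0.5]
z t76.4 tcp [0.675  0.2016 0.0443] open 0.0481 ff 62.6 F [-0.6 -0.1  5.4]
z t76.7 tcp [0.6751 0.2016 0.0443] open 0.0481 ff 63.0 F [-2.7 -0.   7.5]
```

```bash
python3 - <<'E'
from h import *
import pickle
bot.command_gripper(.085); bot.pause(.2); s=st("rel"); line(s["tool_pos"][:2],.17,.15)
out=[]
for yaw in (0.,pi):
    hover((.60,.05),.22,yaw); bot.pause(.3); c=cam("wrist"); p,d=imaging.snapshot("wrist"); out.append((c,p,d))
    cv2.imwrite(f"pics/f{int(yaw)}.png",p)
pickle.dump(out,open("w.pkl","wb"))
p,d=imaging.snapshot("top"); cv2.imwrite("pics/t1.png",p)
cv2.imwrite("pics/fin.png",cv2.resize(np.vstack([cv2.imread("pics/f3.png"),p]),(480,600)))
E
python3 meas.py 2>/dev/null| grep -v walls
```

```text
rel t77.4 tcp [0.6742 0.2015 0.0424] open 0.0848 ff 0.0 F [ 0.2 -0.   0.1]
view 0 table z 0.0001 0.0007
collar top z 0.0695 circle ((0.6751039624214172, 0.20166842639446259), 0.025996346026659012) ell ((0.6749289035797119, 0.20178861916065216), (0.04835736006498337, 0.05081098899245262), 4.4935479164123535)
grip z 0.0979 ((0.6635943651199341, 0.0006010979413986206), (0.024346809834241867, 0.033693742007017136), 87.84294891357422)
view 1 table z 0.0001 0.0012
collar top z 0.0694 circle ((0.6712713837623596, 0.201166033744812), 0.026861732825636864) ell ((0.6717127561569214, 0.2011857032775879), (0.04836077615618706, 0.05177547037601471), 135.42596435546875)
grip z 0.0977 ((0.6588147878646851, 0.0006324434652924538), (0.021647198125720024, 0.03501438722014427), 87.61432647705078)
```

View pics/fin.png

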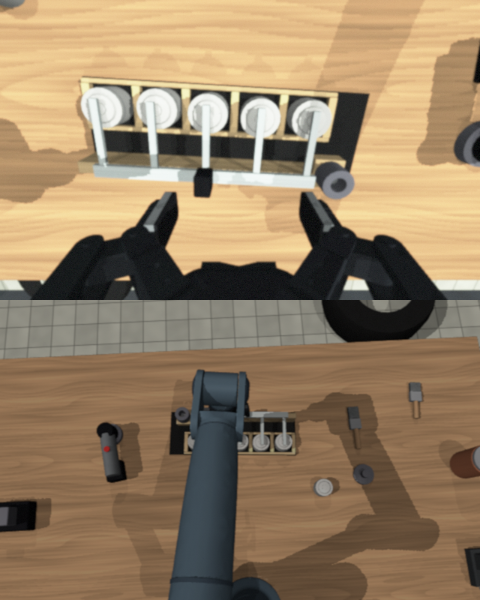

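The collar top is at 69.4 mm, the same as at the start, so it is fully down. The lock travelled 39.1 mm between its stops and is closed. All five pockets hold jars, the leftover jar stands on the worktop and the bystanders haven't moved. The robot is clear of everything, so I'm handing in.

```bash
python3 -c "
from h import *
print(bot.sign_off())"
```

```text
the job is handed in; nothing more can be done
None
```

The rack is ready and handed in: spare jars stand in pockets 1, 2, 3 and 5, the lock is slid back to its closed end stop, and the collar is fully down over its post; jar 2 sits about 3 mm off centre but level.

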